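# Shut the spice rack's gate and lock it with the ball-lock pin

## Robot

A 6-joint arm with a two-finger parallel gripper is mounted at the origin on a cart in front of the work surface, level with it; the furniture and walls round the work are solid. World frame = base frame: x ahead of the robot, y to its left, z up, the work surface at z = 0. Lengths are in mm, angles in rad, forces in N, time in s.
With the tool pointing down it reaches from about 350 to 1000 mm from the base axis. Payload 7.1 kg.
Tool frame: the origin (TCP) lies midway between the tips of the shut fingers; the grasp point (between the pads) lies 19 mm behind it; z points along the fingers, y is the line along which they close (so a half turn about z gives the same grasp; the last joint's range is limited). The gripper opens to 85 mm and grips with 20 to 120 N. Pads are 22 mm wide; open, the fingers measure 114 mm over their backs; the gripper's body (76 mm by 85 mm) begins 54 mm behind the grasp point. The pads swing forward as they close: fully open they stand 13 mm farther back than shut.
Start: joints at [-1.264, 0.423, 1.63, -0, 1.089, -0.019], TCP at [200.059, -592.099, 231.319] pointing down, gripper open.
Joint ranges: [-3, 3], [-0.9, 2.11], [0.09, 2.58], [-1.31, 4.45], [0.11, 2.69], [-2.54, 2.54]. Speed limits (rad/s): [2.39, 2.39, 3.01, 3.14, 3.14, 3.14].

## Interface

Orientations are given as a unit quaternion [x, y, z, w].
In Python, from bench import state, capture, camera_params, job_done, spot_in, cut_out gives the robot as it stands.
- The arm moves only by the tool move_arm, never from a script. Its argument "rows" is one flat list of numbers, 7 for each row, row after row: the closure, from 0 (fully open) to 1 (shut), then the shift along the tool's x, y, z in m, then the turn, a rotation vector about the tool's x, y, z in degrees. A call has 1 to 5 rows; each row is the pose to reach, as a shift and turn from the pose commanded when the call began, along the tool's axes at that moment; what a row does not reach only later rows make up. A row lasts 1/8 s, in which the tool goes at most 62.5 mm and 10.7 degrees, less where a joint would pass 70% of its speed; a pose out of reach is approached as far as the arm can. A call with a gripper value outside its range is refused whole. The fingers move at their own pace and stop on an object; "grip_force" is the grip in N (left out, the last holds). Time passes only in rows, so rows that repeat a pose let the fingers close. It gives the time, the measured TCP pose, the force, the opening and the grip force at its end, in the units of the state.
- state(): the state, without advancing time (a new reading comes with each control period).
- capture(name): name is "side" or "top"; returns (picture, depth): 420x560x3 uint8, blue, green, red; 420x560 float32, mm along the optical axis (not along the pixel's ray), 0 where there is no reading.
- camera_params(name): a dict with "vfov" (degrees; the focal length in pixels is half the picture's height over the tangent of half this angle, whatever the lens; pixels are square), "cx", "cy" (the principal point, pixels), "rvec" (rotation vector, rad) and "tvec" (3), from world to camera coordinates, as OpenCV has them. Camera axes: x right, y down, z forward; pixel columns grow to the right and rows downward; lengths in mm; the calibration is good to about 2 mm. A picture is of the moment at which its call begins. camera_params takes no time and is no camera call.
- job_done(): hands the job in; it is judged then, once.
Trained networks look in the newest picture that a camera, given by its name, has taken for a name from the list of things; names that differ only in an ending like _2 or _b are one class to them, and where a whole thing is asked for, a point or a joint stands for the part that bears it (a point fixed in the world has none). Each returns a list of dicts, best first, with "p" (0 to 1); they miss things now and then, are a little off and sometimes report something else, mostly with a low value. They report only what shows in the picture. A call takes as long as a camera call.
- spot_in(label, camera): "location" ([row, column] as shares, 0 to 1, of the picture: columns of its width, rows of its height, amid what is visible of it).
- cut_out(label, camera): "mask" (420x560 bool, what is visible of it) and "location" ([row, column] as shares, 0 to 1, of the picture: columns of its width, rows of its height, amid what is visible of it).
The state is a dict: "t": time; "joint_positions": joint angles; "qvel": joint speeds; "effort": joint torques, N m; "eef_pos": TCP position; "ee_rot": TCP orientation; "contact_force": force on the tool from outside, world axes, zero at the start; "torque": the same for the moment, N m; "gripper_width": finger opening in mm; "grip_force": force on a finger pad.
Only numpy, scipy, OpenCV 4.12 (cv2) and the standard library are available. Lean on these libraries where they do the work, as an engineer would, in place of code of your own. Each camera call takes 0.05 s, during which the arm holds its last target. There are 200 camera calls.

## Task

Swing the spice rack's gate fully shut and lock it with the quick-release pin from the wooden stand: squeeze the thumb button in, feel for the hole in the fork, slide the pin gently down through fork and gate until the washer under its flange sits on the fork, then let go so that the button springs out and the balls lock. Never force the pin or shove hard at the rack, and leave the jars and the things around undisturbed.

Things in the scene. Friction and masses are not known exactly. Their poses are not given: they have to be found in the camera images.
- rack: Fixed wooden spice rack, tray 100 (x) x 230 (y) x 60 mm high, open to its own -x (towards the robot). Origin: centre of the tray's underside, on the worktop; z up. Three jars about 100 high stand on its 10 mm floor, all behind rack x = -14 mm. In front of the tray are the gate's hinge (left end, +y) and a steel fork (right end), into which the gate swings.
- latch (a point): Centre of the fork's hole at the fork's top face, 56 mm above the worktop, IF the fork sat in the middle of its slot; axes as the rack's. Really the fork is bolted up to 10 mm to either side along the rack's y, which is not measured: the true hole is on that line; look or feel for it. It stays put below 60 N. All is rigid metal: touch down slowly (10 mm/s).
- hinge (a point): On the gate's upright hinge axis, at the height of the fork's top; rack (-72, +95) mm. The fork is two level plates, 40 (x) x 36 (y) mm, 8 thick, undersides at heights 28 and 48 mm, top at 56, joined on the tray's side, open to rack -x, each with a round hole 14 mm in diameter, one above the other; under them is 28 mm of free space.
- gate (a joint): Gate angle, rad: 0 = shut against its stop (along the rack's -y), positive = free end out to rack -x; starts 0.2 to 0.45; light friction (about 1 N at the push) holds it. Aluminium bar 12 thick, heights 34 to 56 mm, out to 137 mm from the hinge, then a flat tongue 26 wide, heights 38 to 46, out to 195 mm, which enters between the fork's plates.
- tongue_slot (a point): Centre of the slot in the gate's tongue, at the tongue's top face, 170 mm from the hinge; the slot is 17 mm wide and 38 long, along the gate. With the gate shut it lies under the fork's hole wherever the fork is bolted. z up; moves with the gate.
- pin: Ball-lock pin, loose, about 0.1 kg, upright in the stand. Origin: centre of the flange's underside; z up, away from the tip. Flange 30 mm in diameter, 4 thick, with a springy rubber washer 2 mm thick under it (gives under 3 to 10 N). Steel shank 12 in diameter to 39 mm below the origin, then a cone to the tip, 8 in diameter. Works at any turn about its axis.
- pin_head (a point): Middle of the black block head on the flange: 24 (x) x 20 (y) mm, from 4 to 38 mm above the pin's origin; this point at 22. The thumb button is in the +x face, 12 wide, 22 high, centred at this height, sticking out 5 mm. Squeezing the head along its x (button and opposite face) presses it flush; takes about 10 N. Axes as the pin's.
- pin_balls (a point): On the shank's axis between the two locking balls, 35 mm below the pin's origin. Button out: the balls stick out along the pin's y to 17.6 mm over all, locked, and will not pass a 14 mm hole. Button in by 4 to 5 mm: they are drawn inside the shank.
- pin_tip (a point): Middle of the pin's tip, 44 mm below the pin's origin; axes as the pin's.
- button (a joint): Travel of the pin's thumb button, m: 0 = out (balls out), 0.005 = flush with the head (balls in). At the start the pin's x axis (the button's side) points roughly to the robot's left, within about 60 degrees.
- stand: Fixed dark wooden block 60 x 60 x 52 mm with an upright hole 22.5 mm in diameter through its middle, in which the pin stands loosely, its washer on the block's top, so its origin is 54 mm above the worktop. Origin: centre of the underside.
- spice_a: Spice jar in the rack, 41 in diameter, 105 high; origin: centre of its underside. Leave alone.
- spice_b: Spice jar in the rack, 42 in diameter, 96 high; origin: centre of its underside. Leave alone.
- spice_c: Spice jar in the rack, 47 in diameter, 98 high; origin: centre of its underside. Leave alone.
- lemon: Lemon, 78 x 55 x 56 mm, lying in front of the rack; origin: centre of its underside. Leave alone.
- salt: Salt shaker, 44 in diameter, 90 high, to the right; origin: centre of its underside. Leave alone.
- tin_d: Low tin, 86 in diameter, 40 high, to the right of the stand; origin: centre of its underside. Leave alone.
- apple: Apple, 80 mm, on the chopping board to the left; origin: centre of its underside. Leave alone.
- peeler: Peeler, 170 x 25 x 18 mm, on the chopping board to the left; origin: centre of its underside. Leave alone.
- teaspoon: Teaspoon, 133 x 27 x 10 mm, on the worktop in front of the rack; origin: centre of its underside. Leave alone.

How it is judged (in metres and radians):
On the way, in this order (a step that is already met when the one before it is completed fails the run):
1. the gate is shut (value of joint gate below 0.015 rad), for 0.2 s.
2. the pin, upright and with its button held in, is at least 15 mm down in the fork (value of joint button above 0.0035 m and z of pin_tip in the frame of latch between -0.046 and -0.015 m and x of pin_tip in the frame of latch between -0.004 and 0.004 m and horizontal distance between pin_tip and latch below 0.0135 m and angle between pin's own z axis and vertical below 0.12 rad), for 0.05 s.
At the end, for the whole second after the job is handed in: Gate shut (within 0.03 rad); pin upright (within 0.1 rad) and at rest in the fork's hole, flange (with its 2 mm washer) 0 to 3.5 mm above the fork's top face, tip within 4 mm of the latch point along the rack's x, pin within 13.5 mm of it overall (level); button out (under 1 mm in) (value of joint gate below 0.03 rad and value of joint button below 0.001 m and z of pin in the frame of latch between 0 and 0.0035 m and x of pin_tip in the frame of latch between -0.004 and 0.004 m and horizontal distance between pin and latch below 0.0135 m and angle between pin's own z axis and vertical below 0.1 rad and linear speed of pin below 0.02 m/s); the robot touches nothing.
It fails at once if the pin was forced: more than 30 N between the pin and the rack with its fork and gate (contact force between pin and rack above 30 N).
It fails at once if the robot shoved at the rack, fork or gate with more than 25 N (contact force between any of the fingers, the arm and rack above 25 N).
It fails at once if a jar in the rack was disturbed (moved over 20 mm) (distance of any of spice_a, spice_b, spice_c from where it was at the start of the episode above 0.02 m).
It fails at once if a bystander (lemon, salt shaker, low tin, apple, peeler, teaspoon) was moved over 30 mm (distance of any of lemon, salt, tin_d, apple, peeler, teaspoon from where it was at the start of the episode above 0.03 m).
It also fails if it takes over 72 s, if anything falls off the work surface, if the arm or the gripper's body presses on something with over 40 N, if the wrist force passes 120 N, or if a joint passes its speed limit or range.

## Working session

There is one attempt and no reset: what is moved stays moved. The work goes in short steps, Python scripts to look and compute and a tool call to move; the robot and the scene stay as the last step left them, time stands still between calls to the robot, and variables do not carry over. Pictures are saved under pics/ and viewed, at most 10 in all, crops included, and the job is handed in when it is done.

Besides the shell and the picture viewer there is one more tool, called after "Request:" by a JSON object that holds its "method" and its "body", one argument or row to a line. move_arm: Moves the arm, as the interface text tells. Its arguments: {"type":"object","properties":{"rows":{"type":"array"},"grip_force":{"type":"number"}},"required":["rows"]}

```bash
mkdir -p pics; cat > h.py <<'E'
import numpy as np,cv2
from bench import *
def cam(n):
    p=camera_params(n); f=210/np.tan(np.radians(p["vfov"])/2)
    R=cv2.Rodrigues(np.array(p["rvec"],float))[0]; return f,p["cx"],p["cy"],R,np.array(p["tvec"],float)
def world(n,uv,d):
    f,cx,cy,R,t=cam(n); uv=np.atleast_2d(uv).astype(float); d=np.ravel(d)
    c=np.c_[(uv[:,0]-cx)/f*d,(uv[:,1]-cy)/f*d,d]; return (c-t)@R
def onplane(n,uv,z):
    f,cx,cy,R,t=cam(n); uv=np.atleast_2d(uv).astype(float)
    r=np.c_[(uv[:,0]-cx)/f,(uv[:,1]-cy)/f,np.ones(len(uv))]@R; o=-R.T@t
    return o+r*((z-o[2])/r[:,2])[:,None]
def pix(n,P):
    f,cx,cy,R,t=cam(n); c=np.atleast_2d(P)@R.T+t; return np.c_[c[:,0]/c[:,2]*f+cx,c[:,1]/c[:,2]*f+cy]
E
python3 - <<'E'
from h import *
for n in("top","side"):
    im,d=capture(n); cv2.imwrite(f"pics/{n}0.png",im); np.save(f"{n}0.npy",d)
    f,cx,cy,R,t=cam(n); print(n,f,cx,cy,(-R.T@t).round(),R[2].round(2))
    for l in("rack","pin","stand","gate","pin_head","button","latch","hinge","tongue_slot","lemon","salt","tin_d","teaspoon","pin_tip"):
        for r in spot_in(l,n)[:1]:
            v,u=r["location"];v*=420;u*=560; dd=d[min(int(v),419),min(int(u),559)]
            print(l,round(r["p"],2),round(u),round(v),world(n,[u,v],dd).round() if dd else None)
print(state())
E
```

```text
top 396.7508896676898 281.33429145422383 208.75532705646435 [ 333.  -10. 1234.] [ 0.16  0.02 -0.99]
rack 0.74 286 186 [[602.  -3.   6.]]
pin 0.45 395 207 [[ 512. -319.   92.]]
stand 0.7 385 212 [[ 503. -296.   55.]]
gate 0.91 274 209 [[522.  35.  57.]]
button 0.19 275 169 [[630.  27. 106.]]
latch 0.97 284 188 [[594.   4.   9.]]
tongue_slot 0.63 278 213 [[509.  23.  53.]]
lemon 0.66 325 257 [[ 375. -114.   54.]]
salt 0.75 440 187 [[ 573. -463.   67.]]
tin_d 0.81 444 225 [[ 463. -476.   36.]]
teaspoon 0.7 249 251 [[401. 116.  -4.]]
pin_tip 0.63 155 237 [[444. 385.  82.]]
side 528.1112266400605 285.3343901174616 207.0514260121365 [ -179. -1401.   944.] [ 0.39  0.78 -0.49]
rack 0.97 318 219 [[582. -97.  59.]]
pin 0.66 335 255 [[ 501. -333.   82.]]
stand 0.62 336 269 [[ 491. -357.   52.]]
pin_head 0.71 335 269 [[ 492. -351.   48.]]
latch 0.42 334 255 [[ 498. -335.   83.]]
hinge 0.61 319 218 [[618. -42.  24.]]
tongue_slot 0.74 336 271 [[ 496. -353.   40.]]
lemon 0.64 348 305 [[ 446. -494.   38.]]
salt 0.65 387 282 [[ 580. -478.   53.]]
teaspoon 0.58 244 218 [[403. 120.  -1.]]
pin_tip 0.53 304 188 [[624.  75.  86.]]
{'t': 1.5, 'joint_positions': array([-1.26400199e+00,  4.23095765e-01,  1.62989935e+00, -4.19789964e-06,
        1.08859221e+00, -1.90354925e-02]), 'qvel': array([ 2.37009152e-03,  6.41905527e-04,  1.13907801e-03,  2.38616500e-03,
       -8.42230051e-05, -2.25987838e-05]), 'effort': array([-4.63856977e-04, -5.57336497e+01, -2.82141334e+01,  2.32625354e-05,
        9.20561179e-04,  5.49681090e-06]), 'eef_pos': array([ 200.0577499 , -592.10264315,  231.32196196]), 'ee_rot': array([ 9.86758533e-01,  1.62196168e-01, -1.45836117e-06,  2.90359276e-06]), 'contact_force': array([ 0.25913527, -0.61396141, -0.28644262]), 'torque': array([-0.01441732,  0.02777972,  0.04863455]), 'grip_force': 0.0, 'gripper_width': 85.41837430171786}
```

```bash
python3 - <<'E'
import cv2
a=cv2.imread("pics/top0.png")[145:275,220:420]; cv2.imwrite("pics/a.png",cv2.resize(a,None,fx=4,fy=4,interpolation=2))
a=cv2.imread("pics/side0.png")[150:300,240:410]; cv2.imwrite("pics/b.png",cv2.resize(a,None,fx=4,fy=4,interpolation=2))
E
```

```text
(no output)
```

View pics/a.png

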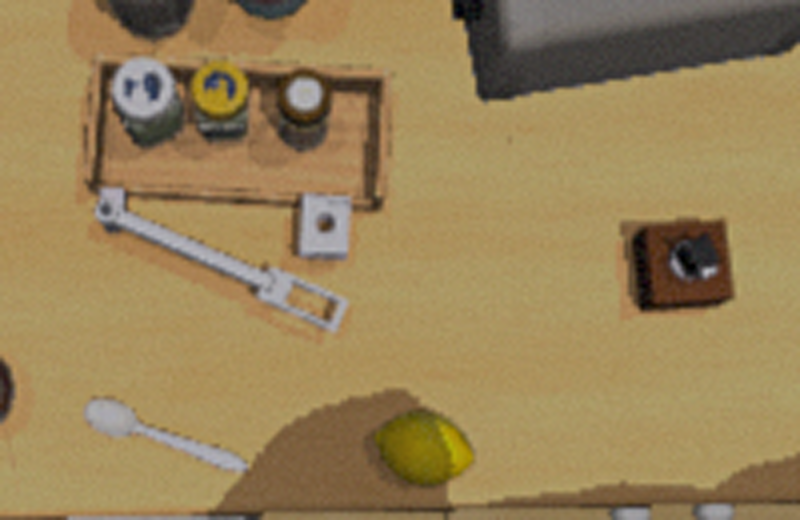

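View pics/b.png

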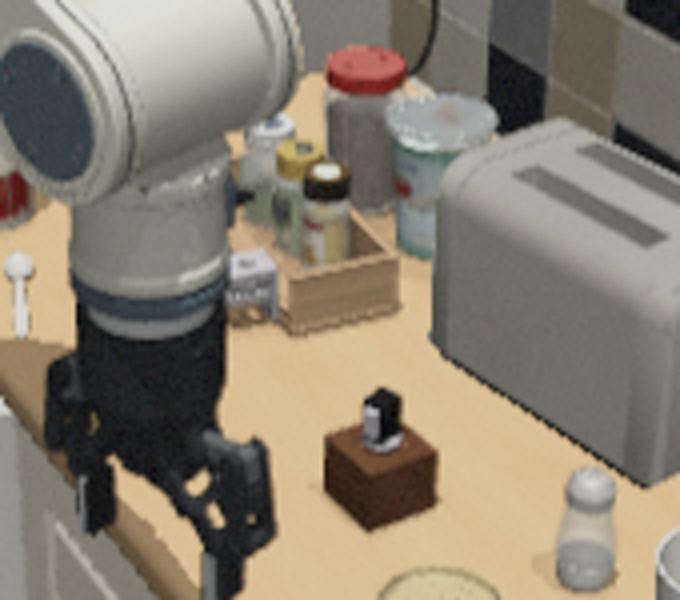

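```bash
python3 - <<'E'
from h import *
im=cv2.imread("pics/top0.png"); 
P=lambda u,v:(220+u/4-.375,145+v/4-.375)
for nm,uv,z in [("hinge",P(110,208),57),("hole",P(326,223),56),("slot",P(313,298),46),("FL",P(91,190),60),("FR",P(381,209),60),("BR",P(391,70),60),("BL",P(98,60),60),("flange",P(693,262),58),("headtop",P(703,250),92),("stFL",P(650,308),52),("stFR",P(731,297),52),("stBR",P(723,222),52),("stBL",P(637,230),52)]:
    print(nm,np.round(uv,1),onplane("top",uv,z).round(1)[0])
a=im[192:226,376:410]; b=cv2.imread("pics/side0.png")[235:285,315:355]
f=im[180:232,236:312]
A=cv2.resize(a,(400,400),interpolation=2);B=cv2.resize(b,(320,400),interpolation=2)
cv2.imwrite("pics/c.png",np.hstack([A,B])); cv2.imwrite("pics/d.png",cv2.resize(f,None,fx=10,fy=10,interpolation=2))
E
```

```text
hinge [247.1 196.6] [560.8 115.5  57. ]
hole [301.1 200.4] [545.5 -47.4  56. ]
slot [297.9 219.1] [490.  -36.3  46. ]
FL [242.4 192.1] [574.4 129.4  60. ]
FR [314.9 196.9] [554.4 -88.9  60. ]
BR [317.4 162.1] [ 661.9 -100.1   60. ]
BL [244.1 159.6] [675.8 123.6  60. ]
flange [392.9 210.1] [ 509.  -319.8   58. ]
headtop [395.4 207.1] [ 512.5 -318.6   92. ]
stFL [382.1 221.6] [ 475.9 -287.2   52. ]
stFR [402.4 218.9] [ 482.8 -347.8   52. ]
stBR [400.4 200.1] [ 539.7 -345.7   52. ]
stBL [378.9 202.1] [ 535.2 -281.1   52. ]
```

View pics/c.png

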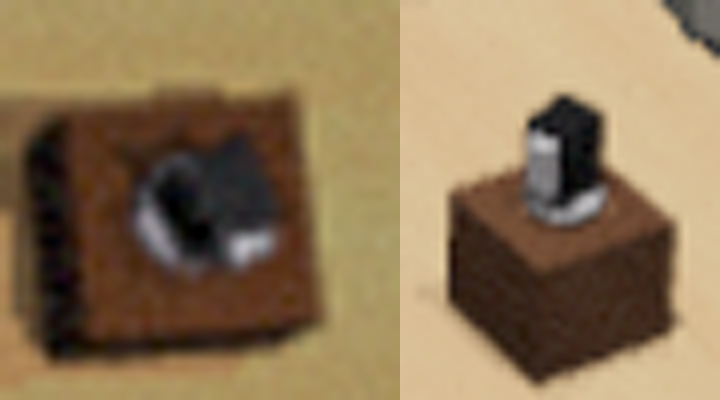

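View pics/d.png

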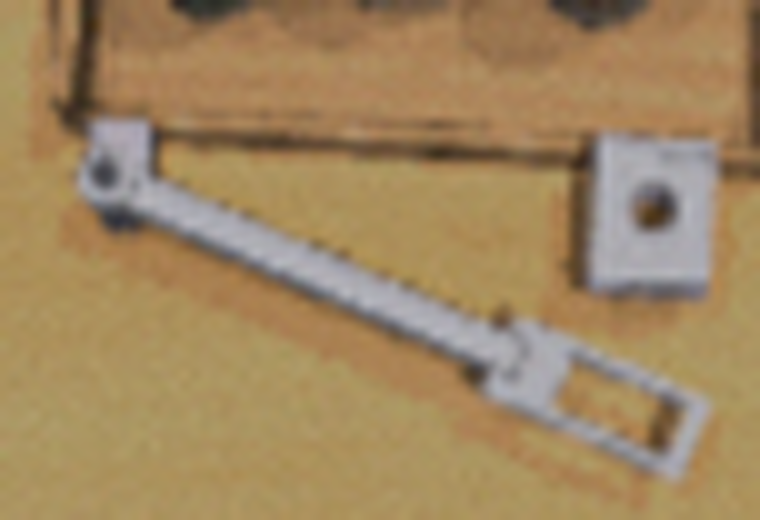

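```bash
cat > fit.py <<'E'
from h import *
from itertools import product
def box(cx,cy,cz,a,b,c): return np.array([[cx+i*a/2,cy+j*b/2,cz+k*c/2] for i,j,k in product((-1,1),repeat=3)])
th=np.linspace(0,2*np.pi,24)
fl=np.vstack([np.c_[15*np.cos(th),15*np.sin(th),0*th+z] for z in(0,4)])
head=box(0,0,21,24,20,34); but=box(14.5,0,22,5,12,22)
S=8
def render(n,roi,yaw,x,y,z,bright,bg):
    u0,v0,w,h=roi; im=np.full((h*S,w*S),bg,np.float32)
    c,s=np.cos(yaw),np.sin(yaw); R=np.array([[c,-s,0],[s,c,0],[0,0,1]])
    f,cx,cy,Rc,t=cam_[n]; o=-Rc.T@t
    front=(R@[1,0,0])@(o-[x,y,z])>0
    seq=[(fl,170)]+([(head,30),(but,bright)] if front else [(but,bright),(head,30)])
    for P,col in seq:
        c3=(P@R.T+[x,y,z])@Rc.T+t; q=np.c_[c3[:,0]/c3[:,2]*f+cx-u0+.5,c3[:,1]/c3[:,2]*f+cy-v0+.5]*S
        cv2.fillConvexPoly(im,cv2.convexHull(q.astype(np.float32)).astype(np.int32),col)
    return cv2.GaussianBlur(cv2.resize(im,(w,h),interpolation=cv2.INTER_AREA),(0,0),.6)
cam_={n:cam(n) for n in("top","side")}
E
python3 - <<'E'
from fit import *
for n in("top","side"):
    for l in("button","pin_head","pin"):
        r=spot_in(l,n)[:2]; print(n,l,[(round(q["p"],2),(np.array(q["location"])[::-1]*[560,420]).round(1)) for q in r])
for n,roi in(("top",(386,200,16,16)),("side",(328,244,15,20))):
    g=cv2.cvtColor(cv2.imread(f"pics/{n}0.png"),6); u,v,w,h=roi; g=g[v:v+h,u:u+w].astype(float)
    print(g.astype(int))
    bg=np.median(g); bg=60
    for br in(180,30):
        res=[]
        for yd in range(0,360,10):
            best=min((((render(n,roi,np.radians(yd),x,y,54,br,bg)-g)**2).mean()**.5,x,y) for x in range(502,520,2) for y in range(-328,-312,2))
            res.append((round(best[0],1),yd,*best[1:]))
        print(n,br,sorted(res)[:7])
E
```

```text
top button [(0.19, array([275.2, 169.4]))]
top pin_head []
top pin [(0.45, array([395.4, 207.3])), (0.18, array([387.8, 209.8]))]
side button []
side pin_head [(0.71, array([334.8, 268.9])), (0.49, array([334.4, 254.7]))]
side pin [(0.66, array([334.6, 254.8]))]
[[113 108 101  84  86  80  78  78  73  98  94  94  91  78  81 118]
 [ 70  66  71  63  63  62  60  60  60  61  64  56  62  54  65 105]
 [ 57  53  56  58  59  54  59  59  64  61  57  64  60  57  64 102]
 [ 60  59  62  58  49  41  56  62  60  43  40  51  55  60  57  96]
 [ 47  54  50  43  37  34  37  44  41  31  38  46  62  56  53  91]
 [ 43  37  41  47  58  65  47  37  36  37  41  44  49  58  62  79]
 [ 59  35  36  63  43  45  54  39  40  39  43  43  51  63  66  83]
 [ 62  38  44  43  16  29  37  43  42  38  41  41  45  47  60  70]
 [ 55  50  73  21   9  13  26  48  43  47  44  37  43  49  56  73]
 [ 48  50  96  49   0  12  24  48  44  40  43  39  43  48  49  62]
 [ 51  75 143  92  20   5  26  33  36  45  35  40  42  45  46  66]
 [ 53  76 134 136  60  12   1   0  47  54  65  66  85  71  60  60]
 [ 52  58  97 144  91  32  10  14
[... 1832 characters left out ...]
5  96  85 109 105 126 123 146 167 147 111  87  99  82]
 [ 87  88  80  69  74  99 134 127 126 102  73  69  82  81  80]
 [ 89  88  88  83  70  73  73  66  65  64  80  83  79  82  86]]
side 180 [(np.float64(79.5), 200, 510, -316), (np.float64(79.7), 190, 512, -316), (np.float64(79.9), 180, 512, -316), (np.float64(80.1), 170, 512, -316), (np.float64(80.3), 160, 512, -316), (np.float64(80.3), 330, 516, -318), (np.float64(80.6), 150, 510, -316)]
side 30 [(np.float64(84.7), 240, 514, -318), (np.float64(84.8), 60, 514, -318), (np.float64(85.2), 50, 514, -320), (np.float64(85.2), 230, 512, -320), (np.float64(85.8), 40, 512, -318), (np.float64(85.8), 70, 514, -318), (np.float64(85.8), 220, 512, -318)]
```

```bash
cat >> h.py <<'E'
from scipy.spatial.transform import Rotation as Ro
def go(x,y,z,az=None):
    s=state(); R=Ro.from_quat(s["ee_rot"]).as_matrix(); d=R.T@(np.array([x,y,z])-s["eef_pos"])
    a=np.degrees(np.arctan2(R[1,0],R[0,0]))
    print("t",s["t"],"pos",s["eef_pos"].round(1),"az",a.round(1),"tilt",R[:,2].round(3),"w",round(s["gripper_width"],1),"F",s["contact_force"].round(1),"grip",s["grip_force"])
    print("shift mm",d.round(1),"n62",np.ceil(np.linalg.norm(d)/62), "turn", None if az is None else round((a-az+180)%360-180,1))
E
cat > fit2.py <<'E'
from fit import *
st=box(0,0,26,60,60,52)
def rend(yaw,x,y,n="side",roi=(324,242,22,24)):
    u0,v0,w,h=roi; im=np.full((h*S,w*S),196,np.float32); f,cx,cy,Rc,t=cam_[n]
    c,s=np.cos(yaw),np.sin(yaw); R=np.array([[c,-s,0],[s,c,0],[0,0,1]]); z6=Ro.from_euler("z",-6,degrees=True).as_matrix()
    bt=box(14.5,0,33,5,12,.1)
    for P,A,o,col in [(st,z6,(508.4,-315.5,0),80),(fl,R,(x,y,54),150),(head,R,(x,y,54),28),(but,R,(x,y,54),122),(bt,R,(x,y,54),178)]:
        c3=(P@A.T+np.array(o))@Rc.T+t; q=np.c_[c3[:,0]/c3[:,2]*f+cx-u0+.5,c3[:,1]/c3[:,2]*f+cy-v0+.5]*S
        cv2.fillConvexPoly(im,cv2.convexHull(q.astype(np.float32)).astype(np.int32),col)
    return cv2.GaussianBlur(cv2.resize(im,(w,h),interpolation=cv2.INTER_AREA),(0,0),.6)
g=cv2.cvtColor(cv2.imread("pics/side0.png"),6)[242:266,324:346].astype(float)
r=[]
for yd in range(130,250,5):
    r.append(min((round(float(((rend(np.radians(yd),x,y)-g)**2).mean()**.5),1),yd,x,y) for x in range(504,522,2) for y in range(-332,-308,2)))
print(sorted(r)[:6])
E
python3 fit2.py
```

```text
[(21.4, 205, 510, -320), (22.1, 210, 510, -320), (22.4, 200, 510, -320), (23.3, 215, 510, -320), (23.8, 195, 510, -320), (25.0, 190, 510, -320)]
```

Request:
{"method": "move_arm", "body": {
  "rows": [1,0.04,-0.0435,0.004,0,0,4.8,1,0.08,-0.087,0.008,0,0,9.6,1,0.12,-0.1305,0.012,0,0,14.4,1,0.16,-0.174,0.016,0,0,19.2,1,0.2,-0.2175,0.02,0,0,24]
}}

```text
t: 2.42
eef_pos: [320.5, -320.5, 211.5]
ee_rot: [0.999, -0.048, 0.0, 0.0]
contact_force: [0.2, -0.3, 0.5]
gripper_width: -0.2
grip_force: 0.0
```

```bash
python3 -c "
from h import *
go(465,14,150,-5.2)"
```

```text
t 2.425 pos [ 320.5 -320.5  211.5] az -5.5 tilt [ 0.001 -0.001 -1.   ] w -0.2 F [ 0.2 -0.3  0.5] grip 0.0
shift mm [ 111.6 -346.9   61.4] n62 6.0 turn -0.3
```

Request:
{"method": "move_arm", "body": {
  "rows": [1,0.018,-0.058,0.006,0,0,0,1,0.036,-0.116,0.012,0,0,0,1,0.054,-0.174,0.018,0,0,0,1,0.072,-0.231,0.025,0,0,0,1,0.09,-0.288,0.035,0,0,0]
}}

```text
t: 3.05
eef_pos: [437.4, -41.8, 176.7]
ee_rot: [0.999, -0.046, 0.001, 0.0]
contact_force: [0.8, -0.1, 0.3]
gripper_width: -0.1
grip_force: 0.0
```

```bash
python3 -c "
from h import *
go(465,14,42,-5.2)"
```

```text
t 3.05 pos [437.4 -41.8 176.7] az -5.3 tilt [ 0.002 -0.    -1.   ] w -0.1 F [ 0.8 -0.1  0.3] grip 0.0
shift mm [ 22.1 -58.1 134.7] n62 3.0 turn -0.1
```

Request:
{"method": "move_arm", "body": {
  "rows": [1,0.015,-0.045,0.03,0,0,0,1,0.02,-0.056,0.07,0,0,0,1,0.02,-0.056,0.11,0,0,0,1,0.02,-0.056,0.135,0,0,0,1,0.02,-0.056,0.135,0,0,0]
}}

```text
t: 3.68
eef_pos: [460.2, 10.4, 40.0]
ee_rot: [0.999, -0.046, -0.002, 0.0]
contact_force: [0.5, 0.2, 0.2]
gripper_width: -0.1
grip_force: 0.0
```

```bash
python3 -c "
from h import *
go(530,7.5,42,-5.2)"
```

```text
t 3.675 pos [460.2  10.4  40. ] az -5.3 tilt [-0.004  0.    -1.   ] w -0.1 F [0.5 0.2 0.2] grip 0.0
shift mm [69.7 -3.6 -2.3] n62 2.0 turn -0.1
```

Request:
{"method": "move_arm", "body": {
  "rows": [1,0.012,-0.001,-0.001,0,0,0,1,0.022,-0.002,-0.002,0,0,0,1,0.03,-0.003,-0.002,0,0,0,1,0.038,-0.003,-0.002,0,0,0,1,0.046,-0.003,-0.002,0,0,0]
}}

```text
t: 4.3
eef_pos: [507.8, 8.9, 43.4]
ee_rot: [0.999, -0.047, -0.0, 0.0]
contact_force: [-1.4, -0.8, -0.3]
gripper_width: -0.1
grip_force: 0.6
```

```bash
cat > gate.py <<'E'
from h import *
im,d=capture("top")
for l in("gate","tongue_slot"):
    for r in cut_out(l,"top")[:1]:
        v,u=r["location"]; print(l,round(r["p"],2),onplane("top",[u*560,v*420],46).round(1))
        m=r["mask"]; print(m.sum(), onplane("top",np.array(np.nonzero(m))[::-1].T,46).min(0).round(1))
cv2.imwrite("pics/g.png",cv2.resize(im[170:235,230:320],None,fx=8,fy=8,interpolation=2))
go(530,7.5,42)
E
python3 gate.py
```

```text
tongue_slot 0.36 [[638.   -3.7  46. ]]
1039 [ 546.2 -102.3   46. ]
t 4.45 pos [508.1   8.9  43.3] az -5.3 tilt [ 0.001  0.    -1.   ] w -0.0 F [-0.1  0.1 -0.3] grip 0.0
shift mm [21.9 -0.6  1.3] n62 1.0 turn None
```

Request:
{"method": "move_arm", "body": {
  "rows": [1,0.004,0,0,0,0,0,1,0.008,0,0,0,0,0,1,0.012,0,0,0,0,0,1,0.014,0,0,0,0,0,1,0.016,0,0,0,0,0]
}}

```text
t: 5.08
eef_pos: [523.5, 7.5, 43.3]
ee_rot: [0.999, -0.047, -0.0, 0.0]
contact_force: [-0.9, -0.5, -0.6]
gripper_width: -0.1
grip_force: 0.5
```

Request:
{"method": "move_arm", "body": {
  "rows": [1,0.001,0,0,0,0,0,1,0.002,0,0,0,0,0,1,0.003,0,0,0,0,0]
}}

```text
t: 5.45
eef_pos: [526.4, 7.2, 43.3]
ee_rot: [0.999, -0.047, -0.0, 0.0]
contact_force: [-1.5, -0.1, 0.6]
gripper_width: -0.0
grip_force: 0.5
```

Request:
{"method": "move_arm", "body": {
  "rows": [1,0.001,0,0,0,0,0,1,0.002,0,0,0,0,0,1,0.003,0,0,0,0,0,1,0.004,0,0,0,0,0]
}}

```text
t: 5.95
eef_pos: [530.5, 6.8, 43.3]
ee_rot: [0.999, -0.047, -0.0, -0.0]
contact_force: [-1.1, -0.9, 0.2]
gripper_width: 0.3
grip_force: 0.5
```

```bash
python3 gate.py
```

```text
t 6.1 pos [530.6   6.8  43.3] az -5.3 tilt [ 0.  0. -1.] w 0.3 F [-0.9 -1.   0.8] grip 0.22504211403429508
shift mm [-0.7 -0.6  1.3] n62 1.0 turn None
```

View pics/g.png

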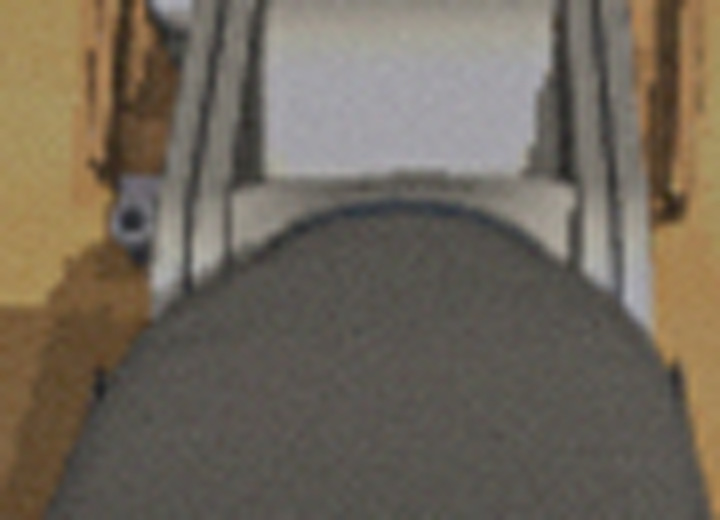

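Request:
{"method": "move_arm", "body": {
  "rows": [1,0.001,0,0,0,0,0,1,0.002,0,0,0,0,0,1,0.003,0,0,0,0,0]
}}

```text
t: 6.48
eef_pos: [533.4, 6.5, 43.3]
ee_rot: [0.999, -0.047, -0.0, 0.0]
contact_force: [-1.4, -1.4, 0.1]
gripper_width: -0.1
grip_force: 0.6
```

Request:
{"method": "move_arm", "body": {
  "rows": [1,0.0005,0,0,0,0,0,1,0.001,0,0,0,0,0]
}}

```text
t: 6.72
eef_pos: [533.7, 6.5, 43.2]
ee_rot: [0.999, -0.047, -0.001, -0.0]
contact_force: [-4.4, -0.2, 3.2]
gripper_width: -0.1
grip_force: 2.4
```

Request:
{"method": "move_arm", "body": {
  "rows": [1,0.0004,0,0,0,0,0,1,0.0004,0,0,0,0,0,1,0.0004,0,0,0,0,0]
}}

```text
t: 7.1
eef_pos: [533.7, 6.5, 43.2]
ee_rot: [0.999, -0.047, -0.001, -0.0]
contact_force: [-5.6, 0.1, 3.8]
gripper_width: 0.1
grip_force: 2.7
```

Request:
{"method": "move_arm", "body": {
  "rows": [1,-0.005,0,0,0,0,0,1,-0.03,0,0,0,0,0,1,-0.05,0,-0.04,0,0,0,1,-0.07,0.03,-0.08,0,0,0,1,-0.07,0.08,-0.11,0,0,0]
}}

```text
t: 7.72
eef_pos: [457.1, -66.5, 154.8]
ee_rot: [0.999, -0.045, 0.001, 0.0]
contact_force: [0.6, 0.3, 0.2]
gripper_width: 0.0
grip_force: 0.0
```

```bash
python3 -c "
from h import *
go(510.5,-319.5,150,115)"
```

```text
t 7.725 pos [457.1 -66.5 154.8] az -5.2 tilt [ 0.002 -0.    -1.   ] w 0.0 F [0.6 0.3 0.2] grip 0.0
shift mm [ 75.9 247.1   4.9] n62 5.0 turn -120.2
```

Request:
{"method": "move_arm", "body": {
  "rows": [0,0.015,0.05,0,0,0,-10,0,0.03,0.1,0,0,0,-20,0,0.045,0.15,0,0,0,-30,0,0.06,0.2,0,0,0,-40,0,0.073,0.24,0,0,0,-50]
}}

```text
t: 8.35
eef_pos: [508.7, -314.9, 153.6]
ee_rot: [0.924, 0.382, 0.001, 0.001]
contact_force: [-0.0, 0.3, 0.4]
gripper_width: 85.4
grip_force: 0.0
```

Request:
{"method": "move_arm", "body": {
  "rows": [0,0,0,0,0,0,-10,0,0,0,0,0,0,-20,0,0,0,0,0,0,-30,0,0,0,0,0,0,-40,0,0,0,0,0,0,-50]
}}

```text
t: 8.98
eef_pos: [508.5, -312.8, 153.4]
ee_rot: [0.676, 0.737, 0.0, 0.001]
contact_force: [0.1, 0.5, 0.1]
gripper_width: 85.2
grip_force: 0.0
```

Request:
{"method": "move_arm", "body": {
  "rows": [0,0,0,0,0,0,-10,0,0,0,0,0,0,-20,0,0,0,0,0,0,-20]
}}

```text
t: 9.35
eef_pos: [508.4, -312.6, 153.4]
ee_rot: [0.54, 0.841, 0.0, 0.001]
contact_force: [-0.1, -0.3, -0.2]
gripper_width: 85.0
grip_force: 0.0
```

```bash
python3 - <<'E'
from h import *
im,d=capture("top")
cv2.imwrite("pics/e.png",cv2.resize(im[180:232,236:312],None,fx=10,fy=10,interpolation=2))
go(510.5,-319.5,66,115)
E
```

```text
t 9.4 pos [ 508.3 -312.6  153.4] az 114.5 tilt [ 0.001 -0.001 -1.   ] w 85.5 F [-0.9 -1.   0.5] grip 0.0
shift mm [-7.1 -0.9 87.4] n62 2.0 turn -0.5
```

View pics/e.png

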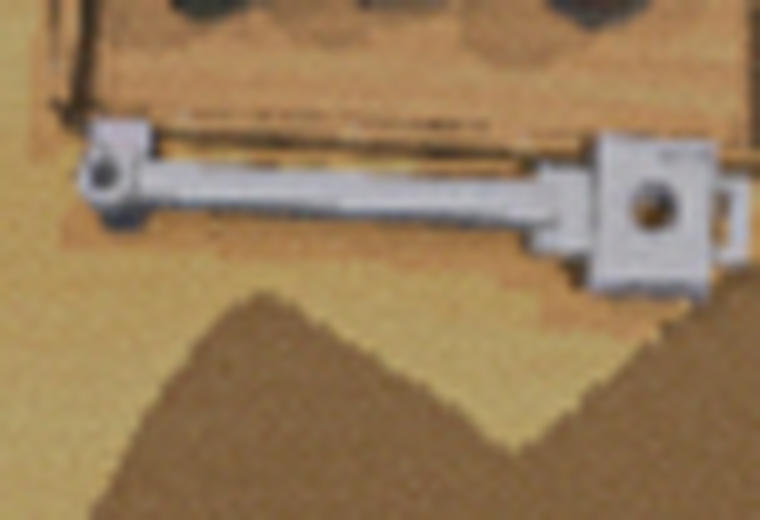

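Request:
{"method": "move_arm", "body": {
  "rows": [0,-0.007,-0.001,0.03,0,0,0,0,-0.007,-0.001,0.06,0,0,0,0.3,-0.007,-0.001,0.085,0,0,0,0.3,-0.007,-0.001,0.091,0,0,0,0.3,-0.007,-0.001,0.091,0,0,0],
  "grip_force": 40
}}

```text
t: 10.02
eef_pos: [510.2, -319.3, 62.4]
ee_rot: [0.54, 0.841, 0.0, -0.0]
contact_force: [-0.4, -0.0, 0.7]
gripper_width: 60.1
grip_force: 0.0
```

```bash
python3 - <<'E'
from h import *
im,d=capture("side"); a=im[215:290,300:370]
im,d=capture("top"); b=im[180:240,360:430]
cv2.imwrite("pics/f.png",np.hstack([cv2.resize(a,(400,428),interpolation=2),cv2.resize(b,(400,428),interpolation=2)]))
go(510.5,-319.5,62,115)
E
```

```text
t 10.125 pos [ 510.8 -319.7   63.4] az 114.6 tilt [ 0.002 -0.001 -1.   ] w 59.5 F [-0.7 -0.2  1. ] grip 0.0
shift mm [ 0.3 -0.2  1.4] n62 1.0 turn -0.4
```

View pics/f.png

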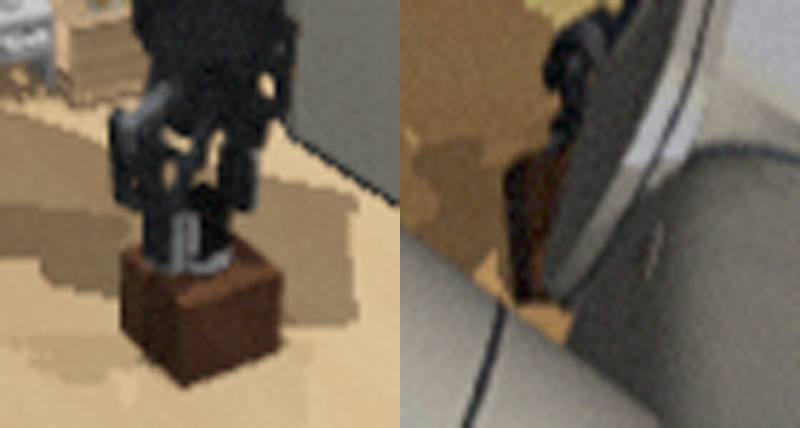

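Request:
{"method": "move_arm", "body": {
  "rows": [1,0,0,0,0,0,0,1,0,0,0,0,0,0,1,0,0,0,0,0,0,1,0,0,0,0,0,0,1,0,0,0,0,0,0],
  "grip_force": 40
}}

```text
t: 10.75
eef_pos: [510.6, -319.5, 62.8]
ee_rot: [0.54, 0.842, 0.0, 0.001]
contact_force: [1.7, -0.1, 5.1]
gripper_width: 23.5
grip_force: 42.9
```

Request:
{"method": "move_arm", "body": {
  "rows": [1,0,0,0,0,0,0,1,0,0,0,0,0,0]
}}

```text
t: 11.0
eef_pos: [510.6, -319.5, 62.7]
ee_rot: [0.54, 0.842, 0.0, 0.001]
contact_force: [1.1, 0.8, 5.0]
gripper_width: 23.5
grip_force: 42.9
```

Request:
{"method": "move_arm", "body": {
  "rows": [1,0,0,-0.01,0,0,0,1,0,0,-0.03,0,0,0,1,0,0,-0.06,0,0,0,1,0,0,-0.09,0,0,0,1,0,0,-0.09,0,0,0]
}}

```text
t: 11.62
eef_pos: [511.5, -320.3, 155.6]
ee_rot: [0.54, 0.842, -0.0, 0.003]
contact_force: [1.5, -0.4, -1.4]
gripper_width: 23.8
grip_force: 42.3
```

```bash
python3 - <<'E'
from h import *
im,d=capture("side"); a=im[205:275,300:370]
cv2.imwrite("pics/i.png",cv2.resize(a,(560,560),interpolation=2))
print(pix("side",[[510.6,-319.5,z] for z in(62+90-9,62+90-53)]))
go(546,-47.2,135,115)
# hole centroid from the earlier clear top picture
e=cv2.cvtColor(cv2.imread("pics/e.png"),6).astype(float); e=cv2.resize(e,(76,52),interpolation=3)
w=np.clip(170-e[16:26,60:71],0,None); w[w<25]=0; ys,xs=np.nonzero(w>-1)
u=236+60+(w.ravel()*xs).sum()/w.sum(); v=180+16+(w.ravel()*ys).sum()/w.sum()
print(w.astype(int)); print(u,v,onplane("top",[u,v],54))
E
```

```text
[[335.5571288  233.89212537]
 [335.15597331 246.8237399 ]]
t 11.675 pos [ 510.5 -319.6  153.9] az 114.7 tilt [ 0.002 -0.001 -1.   ] w 23.7 F [-0.6  1.  -0.5] grip 42.286465018987656
shift mm [232.8 145.9  18.6] n62 5.0 turn -0.3
[[  0   0   0   0   0   0   0   0   0   0   0]
 [  0   0   0   0   0   0   0   0   0   0   0]
 [  0   0   0   0  32  42  35   0   0   0   0]
 [  0   0   0  29  53  72  80  36   0   0   0]
 [  0   0   0  44  67  91 109  61   0   0   0]
 [  0   0   0  47  88 110 103  57   0   0   0]
 [  0   0   0  30  77  91  69  29   0   0   0]
 [  0   0   0   0   0   0   0   0   0   0   0]
 [  0   0   0   0   0   0   0   0   0   0   0]
 [  0   0   0   0   0   0   0   0   0   0   0]]
301.0975556452481 200.34739361647573 [[545.91442645 -47.41124453  54.        ]]
```

View pics/i.png

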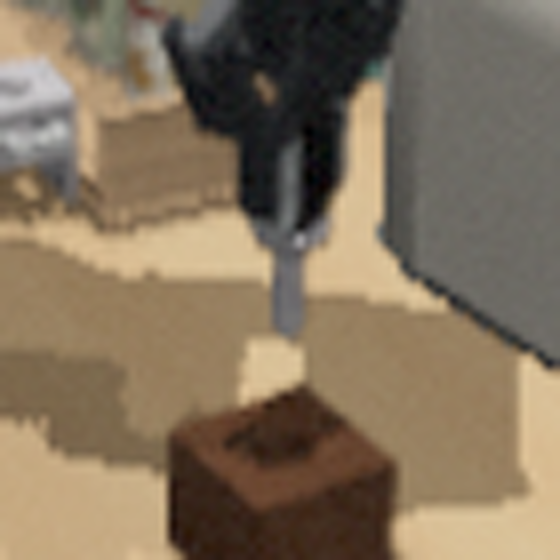

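Request:
{"method": "move_arm", "body": {
  "rows": [1,0.04,0.025,0,0,0,0,1,0.088,0.055,0,0,0,0,1,0.136,0.085,0.005,0,0,0,1,0.184,0.115,0.01,0,0,0,1,0.22,0.138,0.015,0,0,0]
}}

```text
t: 12.3
eef_pos: [542.6, -59.5, 136.1]
ee_rot: [0.539, 0.842, -0.0, -0.001]
contact_force: [0.9, -0.2, -1.0]
gripper_width: 23.3
grip_force: 42.2
```

Request:
{"method": "move_arm", "body": {
  "rows": [1,0.013,0.008,0.003,0,0,0,1,0.013,0.008,0.003,0,0,0,1,0.013,0.008,0.003,0,0,0]
}}

```text
t: 12.68
eef_pos: [545.3, -47.7, 134.1]
ee_rot: [0.54, 0.842, -0.0, -0.0]
contact_force: [0.2, -0.7, -1.0]
gripper_width: 23.4
grip_force: 42.2
```

```bash
python3 - <<'E'
from h import *
im,d=capture("side")
go(546,-47.3,125,115)
s=state()["eef_pos"]
tp=pix("side",[s-[0,0,53]])[0]; hp=pix("side",[[546,-47.3,56]])[0]; print(tp,hp)
cu,cv_=int(tp[0])-25,int(tp[1])-25
cv2.imwrite("pics/j.png",cv2.resize(im[cv_:cv_+60,cu:cu+60],(600,600),interpolation=2)); print(cu,cv_)
E
```

```text
t 12.725 pos [545.4 -47.9 134.3] az 114.6 tilt [-0. -0. -1.] w 23.3 F [ 0.1 -0.2 -1.1] grip 42.239166498184204
shift mm [0.3 0.8 9.3] n62 1.0 turn -0.4
[301.14608218 208.93597134] [301.26869444 215.37993747]
276 183
```

View pics/j.png

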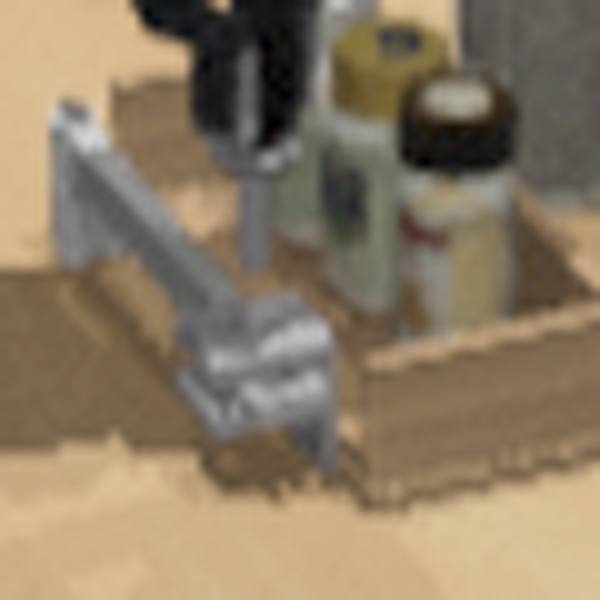

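Request:
{"method": "move_arm", "body": {
  "rows": [1,0.0003,0.0008,0.008,0,0,0,1,0.0003,0.0008,0.015,0,0,0,1,0.0003,0.0008,0.02,0,0,0,1,0.0003,0.0008,0.022,0,0,0,1,0.0003,0.0008,0.022,0,0,0]
}}

```text
t: 13.35
eef_pos: [546.0, -46.0, 112.2]
ee_rot: [0.54, 0.842, -0.0, -0.0]
contact_force: [0.2, -0.1, -0.7]
gripper_width: 23.3
grip_force: 42.2
```

Request:
{"method": "move_arm", "body": {
  "rows": [1,0,0,0.001,0,0,0,1,0,0,0.002,0,0,0,1,0,0,0.003,0,0,0,1,0,0,0.004,0,0,0,1,0,0,0.005,0,0,0]
}}

```text
t: 13.98
eef_pos: [546.1, -46.0, 107.3]
ee_rot: [0.54, 0.842, 0.0, -0.0]
contact_force: [-0.1, -0.9, -1.1]
gripper_width: 23.7
grip_force: 42.2
```

Request:
{"method": "move_arm", "body": {
  "rows": [1,-0.001,-0.0005,0,0,0,0,1,-0.001,-0.0005,0.001,0,0,0,1,-0.001,-0.0005,0.002,0,0,0,1,-0.001,-0.0005,0.003,0,0,0]
}}

```text
t: 14.48
eef_pos: [546.1, -47.1, 104.3]
ee_rot: [0.54, 0.842, 0.0, 0.0]
contact_force: [0.4, -0.1, -1.0]
gripper_width: 23.0
grip_force: 42.2
```

Request:
{"method": "move_arm", "body": {
  "rows": [1,0,0,0.001,0,0,0,1,0,0,0.002,0,0,0,1,0,0,0.003,0,0,0]
}}

```text
t: 14.85
eef_pos: [546.1, -47.1, 101.2]
ee_rot: [0.54, 0.842, 0.0, -0.0]
contact_force: [0.3, -0.0, -1.7]
gripper_width: 23.5
grip_force: 42.2
```

Request:
{"method": "move_arm", "body": {
  "rows": [1,0,0,0.001,0,0,0,1,0,0,0.002,0,0,0,1,0,0,0.003,0,0,0,1,0,0,0.004,0,0,0,1,0,0,0.005,0,0,0]
}}

```text
t: 15.48
eef_pos: [546.1, -47.1, 96.3]
ee_rot: [0.54, 0.842, 0.0, 0.0]
contact_force: [-0.3, -0.1, -1.3]
gripper_width: 23.3
grip_force: 42.2
```

Request:
{"method": "move_arm", "body": {
  "rows": [1,0,0,0.001,0,0,0,1,0,0,0.002,0,0,0,1,0,0,0.003,0,0,0,1,0,0,0.004,0,0,0,1,0,0,0.005,0,0,0]
}}

```text
t: 16.1
eef_pos: [546.0, -47.1, 91.2]
ee_rot: [0.54, 0.842, 0.0, -0.0]
contact_force: [0.1, 0.5, -1.4]
gripper_width: 23.2
grip_force: 42.2
```

Tip at 38 mm, no load; the lower plate comes next.

Request:
{"method": "move_arm", "body": {
  "rows": [1,0,0,0.001,0,0,0,1,0,0,0.002,0,0,0,1,0,0,0.003,0,0,0,1,0,0,0.004,0,0,0,1,0,0,0.005,0,0,0]
}}

```text
t: 16.73
eef_pos: [546.1, -47.1, 86.3]
ee_rot: [0.54, 0.842, -0.0, 0.0]
contact_force: [-0.4, -0.2, -1.5]
gripper_width: 23.5
grip_force: 42.2
```

Request:
{"method": "move_arm", "body": {
  "rows": [1,0,0,0.001,0,0,0,1,0,0,0.002,0,0,0,1,0,0,0.003,0,0,0,1,0,0,0.004,0,0,0,1,0,0,0.005,0,0,0]
}}

```text
t: 17.35
eef_pos: [546.0, -47.1, 81.3]
ee_rot: [0.54, 0.842, 0.0, -0.0]
contact_force: [-0.3, 0.2, -1.1]
gripper_width: 23.4
grip_force: 42.2
```

Request:
{"method": "move_arm", "body": {
  "rows": [1,0,0,0.001,0,0,0,1,0,0,0.002,0,0,0,1,0,0,0.003,0,0,0,1,0,0,0.004,0,0,0,1,0,0,0.005,0,0,0]
}}

```text
t: 17.98
eef_pos: [546.0, -47.1, 76.3]
ee_rot: [0.54, 0.842, -0.0, -0.0]
contact_force: [-0.4, -0.1, -0.8]
gripper_width: 23.6
grip_force: 42.2
```

Request:
{"method": "move_arm", "body": {
  "rows": [1,0,0,0.001,0,0,0,1,0,0,0.002,0,0,0,1,0,0,0.003,0,0,0,1,0,0,0.004,0,0,0,1,0,0,0.005,0,0,0]
}}

```text
t: 18.6
eef_pos: [546.0, -47.1, 71.3]
ee_rot: [0.54, 0.842, -0.0, -0.0]
contact_force: [0.3, 0.8, -0.7]
gripper_width: 23.3
grip_force: 42.2
```

Request:
{"method": "move_arm", "body": {
  "rows": [1,0,0,0.001,0,0,0,1,0,0,0.002,0,0,0,1,0,0,0.003,0,0,0]
}}

```text
t: 18.98
eef_pos: [546.0, -47.1, 68.2]
ee_rot: [0.54, 0.842, 0.0, -0.0]
contact_force: [-0.0, -0.6, -1.9]
gripper_width: 23.5
grip_force: 42.2
```

Request:
{"method": "move_arm", "body": {
  "rows": [1,0,0,0.0005,0,0,0,1,0,0,0.001,0,0,0]
}}

```text
t: 19.23
eef_pos: [546.0, -47.1, 67.5]
ee_rot: [0.54, 0.842, -0.0, -0.0]
contact_force: [-1.2, 0.2, 2.4]
gripper_width: 23.6
grip_force: 42.5
```

Request:
{"method": "move_arm", "body": {
  "rows": [1,0,0,0.0005,0,0,0,1,0,0,0.0005,0,0,0]
}}

```text
t: 19.48
eef_pos: [546.0, -47.1, 67.0]
ee_rot: [0.54, 0.842, 0.0, 0.0]
contact_force: [-2.6, -0.9, 4.5]
gripper_width: 23.4
grip_force: 42.7
```

Request:
{"method": "move_arm", "body": {
  "rows": [0.65,0,0,0,0,0,0,0.55,0,0,0,0,0,0,0.45,0,0,0,0,0,0,0.45,0,0,0,0,0,0,0.45,0,0,0,0,0,0]
}}

```text
t: 20.1
eef_pos: [546.1, -47.1, 66.8]
ee_rot: [0.54, 0.842, 0.0, 0.0]
contact_force: [0.1, 0.3, -0.6]
gripper_width: 46.7
grip_force: 0.0
```

Request:
{"method": "move_arm", "body": {
  "rows": [0.45,0,0,-0.005,0,0,0,0.45,0,0,-0.02,0,0,0,0.45,0,0,-0.05,0,0,0,0.45,0,0,-0.1,0,0,0,0.45,-0.05,-0.03,-0.12,0,0,0]
}}

```text
t: 20.72
eef_pos: [541.9, -103.6, 191.0]
ee_rot: [0.538, 0.843, 0.001, 0.003]
contact_force: [0.6, -0.8, 0.4]
gripper_width: 46.9
grip_force: 0.0
```

Request:
{"method": "move_arm", "body": {
  "rows": [0.45,-0.05,-0.035,0,0,0,0,0.45,-0.1,-0.07,0,0,0,0,0.45,-0.15,-0.1,0,0,0,0,0.45,-0.15,-0.1,0,0,0,0]
}}

```text
t: 21.22
eef_pos: [511.0, -287.0, 188.2]
ee_rot: [0.542, 0.841, -0.0, 0.001]
contact_force: [0.3, 0.0, 0.4]
gripper_width: 47.0
grip_force: 0.0
```

```bash
python3 - <<'E'
from h import *
a,_=capture("side"); b,_=capture("top"); go(0,0,0)
A=cv2.resize(a[188:233,276:321],(400,400),interpolation=2); B=cv2.resize(b[176:221,270:315],(400,400),interpolation=2)
cv2.imwrite("pics/k.png",np.hstack([A,B]))
E
```

```text
t 21.325 pos [ 511.1 -283.5  187.6] az 114.6 tilt [ 0.001  0.    -1.   ] w 47.0 F [ 0.1  0.4 -0.3] grip 0.0
shift mm [ 470.4 -347.   187.3] n62 10.0 turn None
```

View pics/k.png

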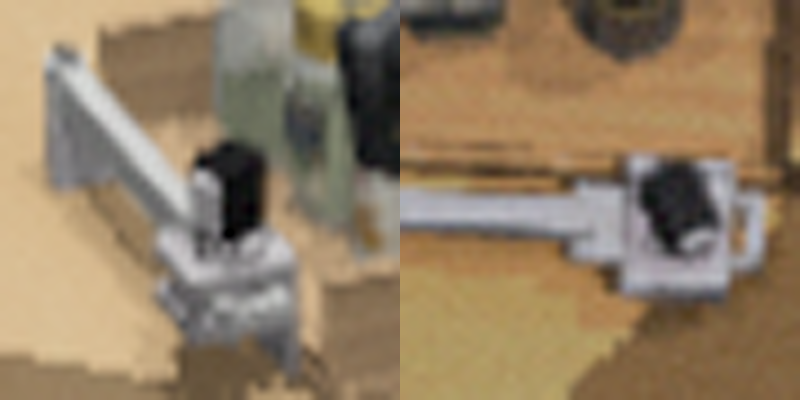

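The picture shows the pin upright in the fork with its flange down (about (230,235) in the left half). Its button is out, and the gate is shut.

```bash
python3 -c "
from bench import *
print(job_done())"
```

```text
the job is handed in; nothing more can be done
None
```

The gate is shut and the pin is seated in the fork, upright with its button out. Measured forces stayed under about 7 N, and I handed the job in at about 21 s; no verdict came back.

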